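# Balance a centrifuge rotor

### The job

The rotor has been loaded out of balance: of its six tubes (three pairs of one kind each) none faces its like across the hub. Rearrange the tubes until each one sits fully down in a cup with the tube of its own kind in the cup straight opposite, parking a tube in the aluminium block on the way and leaving none there. Carry the tubes upright and never let one tip over.

Things in the scene. Friction and masses are not known exactly. Their poses are not given: they have to be found in the camera images.
- rotor: Fixed aluminium rotor on a grey stand. Origin: its centre, on the table; z up. Six cups, all full, stand 75 mm from the origin, at 0, 60, .. 300 degrees from its x axis; those 180 degrees apart face each other. A cup is 33 mm wide inside, 42 at the flared mouth (48 outside); floor (a seated tube's origin) 26 mm, rim 82 mm above the table. Hub 80 mm across to 72 mm, nut 30 mm across to 99 mm up.
- block: Aluminium block 72 x 196 x 50 mm, fixed, with three empty blind holes to park tubes. Origin: centre of its underside, on the table; z up, y along its length. Holes 37 mm wide, 3 mm chamfer, on the centre line at y = -62, 0, +62 mm; floor (a parked tube's origin) 6 mm, mouth 50 mm above the table.
- cone_tube_1: One of two alike 50 ml tubes: clear, body 29 mm across, conical foot (8 mm wide tip, full width from 16 mm up), wide flat white ribbed cap 36 mm across, 101 to 115 mm above the origin; about 60 g. Grip across the cap, 104 mm above the origin. Origin: centre of the foot's underside; z up the tube; yaw without meaning.
- cone_tube_2: The other of two alike 50 ml tubes: clear, body 29 mm across, conical foot (8 mm wide tip, full width from 16 mm up), wide flat white ribbed cap 36 mm across, 101 to 115 mm above the origin; about 60 g. Grip across the cap, 104 mm above the origin. Origin: centre of the foot's underside; z up the tube; yaw without meaning.
- round_tube_1: One of two alike round-bottomed narrow-mouth tubes: clear, body 28 mm across up to 70 mm, sloping shoulder, tall slim white cap 23 mm across, 79 to 112 mm above the origin; about 60 g. Grip across the cap, 100 mm above the origin. Origin: centre of the foot's underside; z up the tube; yaw without meaning.
- round_tube_2: The other of two alike round-bottomed narrow-mouth tubes: clear, body 28 mm across up to 70 mm, sloping shoulder, tall slim white cap 23 mm across, 79 to 112 mm above the origin; about 60 g. Grip across the cap, 100 mm above the origin. Origin: centre of the foot's underside; z up the tube; yaw without meaning.
- steel_tube_1: One of two alike stainless steel round-bottomed tubes: body 29 mm across, flanged lid 33 mm across, 86 to 98 mm above the origin, on it a black knob 15 mm across up to 111 mm; about 90 g. Grip across the lid, 92 mm above the origin. Origin: centre of the foot's underside; z up the tube; yaw without meaning.
- steel_tube_2: The other of two alike stainless steel round-bottomed tubes: body 29 mm across, flanged lid 33 mm across, 86 to 98 mm above the origin, on it a black knob 15 mm across up to 111 mm; about 90 g. Grip across the lid, 92 mm above the origin. Origin: centre of the foot's underside; z up the tube; yaw without meaning.
Mind the look-alikes: they are no part of the job. Leave any purple or red look-alike of the round_tube_2 alone.

How it is judged:
By the outcome, as a careful person would: the job done as asked, in the order asked, and still so for the second after the job is handed in, with the robot touching nothing.
It also fails if it takes over 112 s, if anything falls off the work surface, if the arm or the gripper's body presses on something with over 40 N, if the wrist force passes 120 N, or if a joint passes its speed limit or range.

### The arm

A 6-joint arm with a two-finger parallel gripper is mounted at the origin on a cart in front of the work surface, level with it; the furniture and walls round the work are solid. World frame = base frame: x ahead of the robot, y to its left, z up, the work surface at z = 0. Lengths are in m, angles in degrees, forces in N, time in s.
With the tool pointing down it reaches from about 0.35 to 0.85 m from the base axis. Payload 8.1 kg.
Tool frame: the origin (TCP) lies midway between the tips of the shut fingers; the grasp point (between the pads) lies 19 mm behind it (arm.grip_depth is the distance from the TCP to the grasp point, in m); z points along the fingers, y is the line along which they close (so a half turn about z gives the same grasp; the last joint's range is limited). The gripper opens to 85 mm and grips with 20 to 120 N. Pads are 22 mm wide; open, the fingers measure 114 mm over their backs; the gripper's body (76 mm by 85 mm) begins 54 mm behind the grasp point. The pads swing forward as they close: fully open they stand 13 mm farther back than shut.
Start: joints at [65.466, 7.471, 85.268, -0, 87.261, -4.893], TCP at [0.202, 0.565, 0.231] pointing down, gripper open.
Joint ranges: [-169.43, 169.43], [-51.17, 129.36], [1.28, 143.12], [-76.62, 256.62], [0, 156.53], [-152.29, 152.29]. Speed limits (degrees/s): [136.94, 136.94, 159.86, 180, 180, 180].

### API

Orientations are given as [roll, pitch, yaw] about the fixed x, y, z axes, in that order (R = Rz(yaw) Ry(pitch) Rx(roll)).
In Python, from plant import arm, effector, get_image, look_for gives the robot as it stands. Calls block until the motion is done:
- arm.goto(position, orientation): joint-space move of the TCP to a pose.
- arm.servo_line(position, ori=None, rate=0.15): straight line of the TCP; ori=None keeps the orientation; rate is the mean speed in m/s.
- arm.goto_joints(angles): joint-space move.
- effector.set_gripper(opening, squeeze=None): finger opening in m; squeeze is the grip in N (None keeps the last); returns when the fingers have stopped.
- arm.dwell(seconds).
- arm.ik(position, orientation): joint angles nearest the present ones, or None.
- arm.read_state(): the state.
- get_image(name): name is "scene" or "top" or "wrist"; returns a dict with "pixels" (420x560x3 uint8, red, green, blue), "fx", "fy", "cx", "cy" (pixels), "camera_from_world" (4x4, takes a point from world to camera coordinates). Camera axes: x right, y up, looking along -z (the intrinsics and any distortion apply to the point x, -y, -z); pixel columns grow to the right and rows downward; lengths in m; the calibration is good to about 2 mm. The wrist camera is an equidistant fisheye: a pixel r from the principal point sees the ray r / f radians off the axis. A picture is of the moment at which its call begins. There is no depth.
A pose or a line that the arm cannot do raises arm.Unreachable and nothing moves.
- arm.hand_in(): hands the job in; it is judged then, once.
Trained networks look in a picture, given as the dict that the camera call returned (one of the last four; its "shot" number tells which), for a name from the list of things; names that differ only in an ending like _2 or _b are one class to them, and where a whole thing is asked for, a point or a joint stands for the part that bears it (a point fixed in the world has none). Each returns a list of dicts, best first, with "confidence" (0 to 1); they miss things now and then, are a little off and sometimes report something else, mostly with a low value. They report only what shows in the picture. A call takes as long as a camera call. They do not tell look-alikes from the thing itself.
- look_for(name, picture): "point" ([x, y, z] in m, in world coordinates, good to about 4 mm: the middle of the surface that is visible of it).
The state is a dict: "t": time; "joints": joint angles; "joint_vel": joint speeds; "joint_efforts": joint torques, N m; "ee_pos": TCP position; "tool_rot": TCP orientation; "ft_force": force on the tool from outside, world axes, zero at the start; "ft_torque": the same for the moment, N m; "finger_gap": finger opening in m; "grasp_force": force on a finger pad.
Only numpy, scipy, OpenCV 4.12 (cv2) and the standard library are available. Lean on these libraries where they do the work, as an engineer would, in place of code of your own. Each camera call takes 0.05 s, during which the arm holds its last target. There are 200 camera calls.

## Working session

There is one attempt and no reset: what is moved stays moved. The work goes in short steps, each a Python script; the robot and the scene stay as the last script left them, time stands still between calls to the robot, and variables do not carry over. Pictures are saved under pics/ and viewed, at most 14 in all, crops included, and the job is handed in when it is done.

```bash
ls; mkdir -p pics
cat > h.py <<'E'
import numpy as np, cv2
from plant import arm, effector, get_image, look_for
def save(im,n): cv2.imwrite(f'pics/{n}.png',im['pixels'][:,:,::-1])
def proj(im,P):
    P=np.atleast_2d(P); c=(im['camera_from_world']@np.c_[P,np.ones(len(P))].T).T
    return np.c_[im['cx']+im['fx']*c[:,0]/-c[:,2], im['cy']+im['fy']*-c[:,1]/-c[:,2]]
def ray(im,u,v,z):
    T=np.linalg.inv(im['camera_from_world']); d=T[:3,:3]@np.array([(u-im['cx'])/im['fx'],-(v-im['cy'])/im['fy'],-1]); o=T[:3,3]
    return o+d*(z-o[2])/d[2]
E
python3 - <<'E'
from h import *
for n in ('scene','top'):
    im=get_image(n); save(im,n+'0'); print(n,im.keys(),np.linalg.inv(im['camera_from_world']).round(3)[:3].tolist())
    for k in ('rotor','block','cone_tube_1','round_tube_1','steel_tube_1'):
        for r in look_for(k,im): p=r['point'];print(k,np.round(p,3),round(r['confidence'],2),proj(im,p).round()[0])
E
```

```text
pics
scene dict_keys(['pixels', 'fx', 'fy', 'cx', 'cy', 'camera_from_world', 'shot']) [[0.83, 0.386, -0.403, 0.171], [-0.558, 0.557, -0.615, -0.513], [-0.013, 0.735, 0.678, 0.642]]
rotor [0.511 0.07  0.065] 0.58 [260. 199.]
block [ 0.518 -0.17   0.046] 0.88 [334. 277.]
cone_tube_1 [0.463 0.049 0.121] 0.8 [243. 193.]
cone_tube_1 [0.588 0.072 0.128] 0.71 [289. 162.]
round_tube_1 [0.436 0.263 0.062] 0.91 [189. 168.]
round_tube_1 [0.531 0.023 0.111] 0.88 [279. 191.]
round_tube_1 [0.574 0.143 0.11 ] 0.86 [265. 156.]
round_tube_1 [ 0.401 -0.076  0.066] 0.85 [251. 264.]
steel_tube_1 [0.452 0.119 0.116] 0.82 [222. 179.]
steel_tube_1 [0.507 0.171 0.112] 0.71 [233. 159.]
top dict_keys(['pixels', 'fx', 'fy', 'cx', 'cy', 'camera_from_world', 'shot']) [[-0.027, 0.998, -0.062, 0.423], [-1.0, -0.027, 0.004, 0.005], [0.002, 0.062, 0.998, 1.153]]
rotor [0.523 0.105 0.064] 0.58 [236. 202.]
cone_tube_1 [0.588 0.079 0.136] 0.71 [244. 167.]
cone_tube_1 [0.468 0.063 0.14 ] 0.48 [253. 225.]
round_tube_1 [0.53  0.031 0.139] 0.68 [268. 195.]
round_tube_1 [0.577 0.151 0.128] 0.64 [210. 174.]
round_tube_1 [ 0.416 -0.061  0.114] 0.53 [314. 250.]
steel_tube_1 [0.511 0.179 0.128] 0.7 [197. 207.]
steel_tube_1 [0.455 0.132 0.128] 0.64 [220. 233.]
```

View pics/scene0.png

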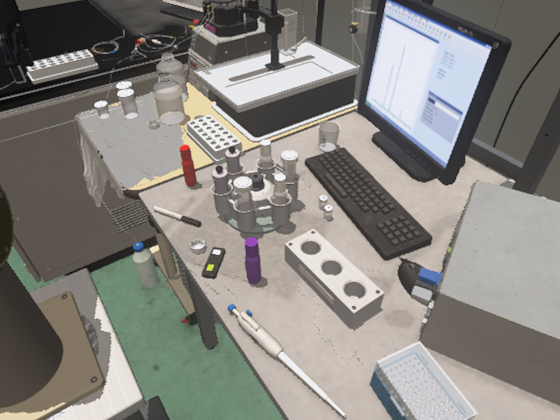

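View pics/top0.png

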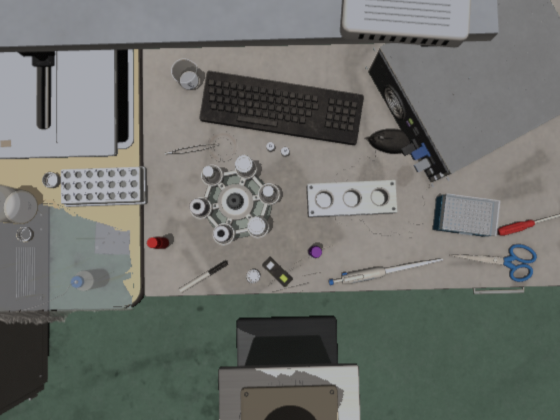

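The scene picture shows the rotor at about (258,190) with six tubes. The block is at (333,275). The red decoy stands at (188,165) and the purple one at (252,260), both outside the rotor.

In the top picture the order round the hub is round (210,173), cone (244,165), round (268,193), cone (257,226), steel (223,233), steel (199,207). One 3-cycle therefore solves it: park round(268), then steel(223) goes to its cup, cone(257) to the steel's cup, and the parked round to the cone's cup. Next I'll look from above with the wrist camera.

```bash
cat >> h.py <<'E'
def wproj(im,P):
    P=np.atleast_2d(P); c=(im['camera_from_world']@np.c_[P,np.ones(len(P))].T).T
    x,y,z=c[:,0],-c[:,1],-c[:,2]; r=np.hypot(x,y); th=np.arctan2(r,z)
    return np.c_[im['cx']+im['fx']*th*x/r, im['cy']+im['fy']*th*y/r]
E
python3 - <<'E'
from h import *
s=arm.read_state(); print(s['t'],s['tool_rot'],s['finger_gap'])
for n,p in (('wr',[.50,.105,.34]),('wb',[.50,-.17,.30])):
    arm.goto(p,[180,0,0]); im=get_image('wrist'); save(im,n)
    print(n,im['fx'],im['cx'],im['cy'],np.linalg.inv(im['camera_from_world']).round(3)[:3].tolist(),arm.read_state()['t'])
    for k in ('rotor','block','cone_tube_1','round_tube_1','steel_tube_1'):
        for r in look_for(k,im): p=r['point'];print(k,np.round(p,4),round(r['confidence'],2),wproj(im,p).round()[0])
    np.savez(f'{n}.npz',**{k:v for k,v in im.items()})
E
```

```text
0.6 [ 1.79999164e+02 -1.82250494e-04  1.60357038e+02] 0.08531450401122578
wr 325.19226210127806 275.72219226381236 207.24800770476332 [[0.002, 0.963, 0.268, 0.567], [-1.0, 0.002, -0.0, 0.105], [-0.001, -0.268, 0.963, 0.484]] 2.6667
rotor [0.522  0.1056 0.066 ] 0.79 [275. 154.]
block [ 0.5246 -0.1293  0.053 ] 0.57 [438. 156.]
cone_tube_1 [0.4706 0.0614 0.1424] 0.64 [315. 209.]
cone_tube_1 [0.5912 0.0856 0.1432] 0.57 [295.  96.]
round_tube_1 [ 0.4203 -0.0555  0.0708] 0.87 [390. 229.]
round_tube_1 [0.5776 0.1561 0.1378] 0.85 [227. 110.]
round_tube_1 [0.5369 0.0375 0.1372] 0.73 [338. 148.]
round_tube_1 [0.4426 0.2718 0.0789] 0.61 [154. 216.]
round_tube_1 [0.5932 0.0859 0.1436] 0.29 [294.  94.]
round_tube_1 [0.4608 0.1316 0.1234] 0.25 [253. 212.]
steel_tube_1 [0.5175 0.1772 0.1182] 0.86 [213. 163.]
steel_tube_1 [0.462  0.1287 0.1246] 0.59 [255. 212.]
wb 325.19226210127806 275.72219226381236 207.24800770476332 [[0.001, 0.964, 0.267, 0.568], [-1.0, 0.001, -0.001, -0.17], [-0.001, -0.267, 0.964, 0.444]] 4.0417
rotor [0.5231 0.0829 0.0641] 0.6 [ 85. 163.]
block [ 0.5268 -0.1522  0.0548] 0.67 [261. 153.]
cone_tube_1 [0.4721 0.0525 0.1375] 0.73 [ 79. 216.]
cone_tube_1 [0.594  0.0737 0.1427] 0.71 [ 51. 109.]
round_tube_1 [ 0.421  -0.0698  0.0714] 0.96 [196. 240.]
round_tube_1 [0.4404 0.2697 0.0477] 0.84 [ 12. 217.]
round_tube_1 [0.537  0.024  0.1169] 0.82 [102. 155.]
round_tube_1 [0.5784 0.1508 0.1167] 0.81 [ 21. 129.]
steel_tube_1 [0.5172 0.1725 0.1154] 0.9 [ 15. 177.]
steel_tube_1 [0.4589 0.1221 0.122 ] 0.76 [ 45. 222.]
```

View pics/wr.png

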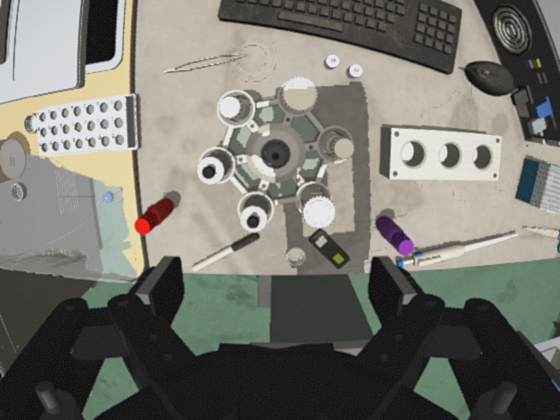

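View pics/wb.png

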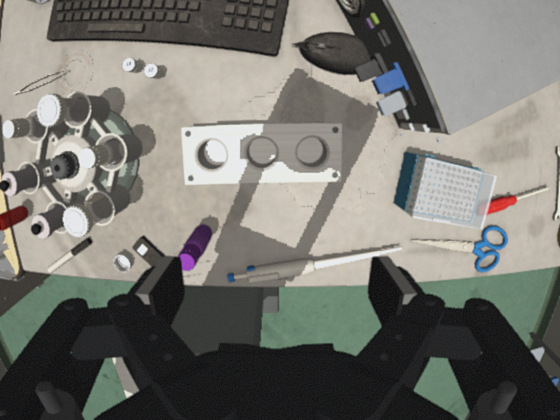

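Wrist picture over the rotor: cap tops at cone (318,212) and (298,95), round (344,149) and (230,107), steel knobs (208,171) and (253,218), nut (275,155). Wrist picture over the block: corners at (182,127), (341,124), (342,182), (184,185), hole mouths at (212,154), (263,151), (312,151). I'll fit both poses to these and draw the overlay.

Run:
```python
from h import *
from scipy.optimize import least_squares as LS
wr=dict(np.load('wr.npz')); wb=dict(np.load('wb.npz'))
def tops(p,h): 
    a=p[2]+np.arange(6)*np.pi/3; return np.c_[p[0]+.075*np.cos(a),p[1]+.075*np.sin(a),np.array(h)+.026]
# order by increasing angle from round C (0.537,.037): C(-78deg), coneB, roundA, steelF, steelE, coneD
H=[.112,.115,.112,.111,.111,.115]
U=np.array([[344,149],[298,95],[230,107],[208,171],[253,218],[318,212],[275,155]])
f=lambda p:(wproj(wr,np.r_[tops(p,H),[[p[0],p[1],.099]]])-U).ravel()
s=LS(f,[.522,.104,np.radians(-78)],loss='soft_l1'); print('rotor',s.x[:2],np.degrees(s.x[2]),f(s.x).reshape(-1,2).round(1).tolist())
print((tops(s.x,H)[:,:2]).round(4).tolist())
R=s.x
def blk(p,L,z):
    c,q=np.cos(p[2]),np.sin(p[2]); L=np.array(L); return np.c_[p[0]+c*L[:,0]-q*L[:,1],p[1]+q*L[:,0]+c*L[:,1],np.full(len(L),z)]
L=[[.036,.098],[.036,-.098],[-.036,-.098],[-.036,.098],[0,.062],[0,0],[0,-.062]]
V=np.array([[182,127],[341,124],[342,182],[184,185],[212,154],[263,151],[312,151]])
g=lambda p:(wproj(wb,blk(p,L,.05))-V).ravel()
s=LS(g,[.525,-.155,0],loss='soft_l1'); B=s.x; print('block',B[:2],np.degrees(B[2]),g(B).reshape(-1,2).round(1).tolist(), blk(B,L,.05)[4:].round(4).tolist())
np.savez('fit.npz',R=R,B=B)
out=[]
t=np.linspace(0,2*np.pi,40)
def ring(img,im,pr,c,r,z,k,col):
    pts=pr(im,np.c_[c[0]+r*np.cos(t),c[1]+r*np.sin(t),np.full(40,z)]); cv2.polylines(img,[((pts-o)*k).astype(int)],True,col,1,cv2.LINE_AA)
def draw(im,pr,o_,w,h,k,n,caps):
    global o; o=np.array(o_); img=cv2.resize(im['pixels'][o[1]:o[1]+h,o[0]:o[0]+w,::-1],None,fx=k,fy=k,interpolation=cv2.INTER_CUBIC)
    for c,hh,r in zip(tops(R,H),H,[.0115,.018,.0115,.0075,.0075,.018]): ring(img,im,pr,c,r,c[2],k,(0,0,255)); ring(img,im,pr,c,.024,.082,k,(0,255,0))
    for c in blk(B,L,.05)[4:]: ring(img,im,pr,c,.0215,.05,k,(0,255,0))
    cv2.imwrite(f'pics/{n}.png',img)
draw(wr,wproj,[180,70],200,150,4,'o1',1)
im=get_image('top'); draw(im,proj,[180,140],230,110,3,'o2',1); np.savez('top.npz',**im)
```

```text
rotor [0.52401462 0.10550713] -80.17252637923247 [[-0.2, -0.4], [2.2, -1.4], [-0.4, -0.8], [-0.4, 0.6], [-1.0, 4.0], [0.5, 0.2], [0.2, 0.4]]
[[0.5368, 0.0316], [0.5944, 0.0796], [0.5816, 0.1535], [0.5112, 0.1794], [0.4536, 0.1314], [0.4664, 0.0575]]
block [ 0.52672536 -0.15276411] 0.9443994821641453 [[0.0, -0.1], [0.9, -0.8], [-1.0, -0.9], [1.5, -1.2], [-0.5, 0.4], [-1.3, 1.9], [0.6, 1.3]] [[0.5257, -0.0908, 0.05], [0.5267, -0.1528, 0.05], [0.5277, -0.2148, 0.05]]
```

View pics/o1.png

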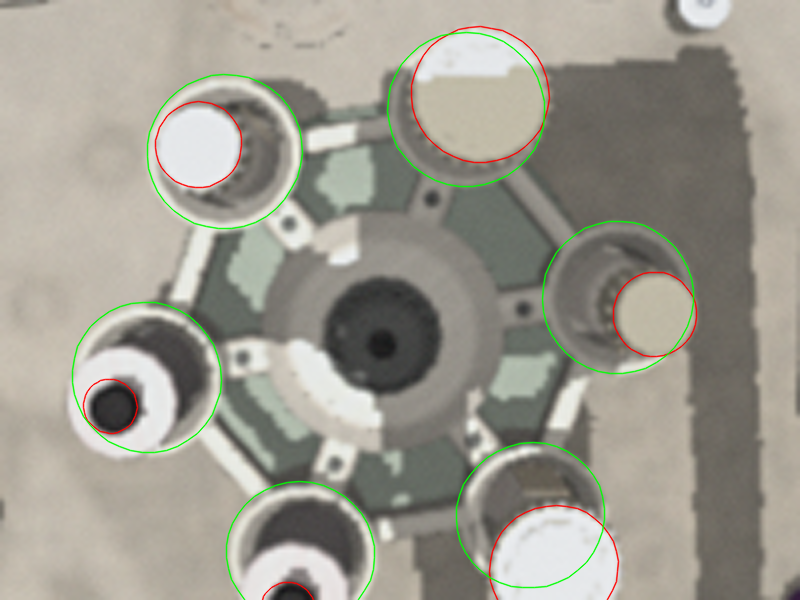

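View pics/o2.png

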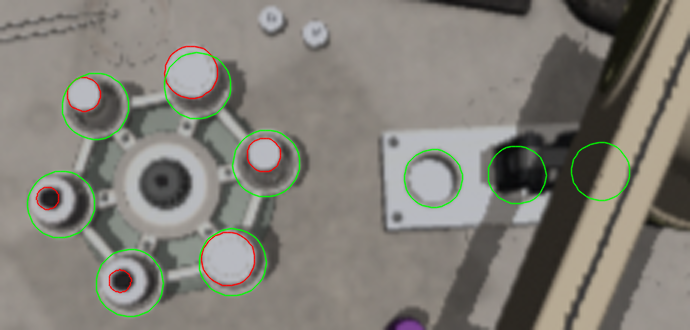

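The overlay agrees in both cameras to about 1 mm, on the cup rims, caps and holes. First transfer: round C into the near block hole.

```bash
cat >> h.py <<'E'
GRIP=dict(round=.100,cone=.104,steel=.092); W=dict(round=.023,cone=.036,steel=.033)
F=np.load('fit.npz'); Rt,B=F['R'],F['B']
def cup(i): a=Rt[2]+i*np.pi/3; return np.array([Rt[0]+.075*np.cos(a),Rt[1]+.075*np.sin(a),.026])
hole=np.array([B[0]-.062*np.sin(B[2]),B[1]+.062*np.cos(B[2]),.006])
YAW={0:10,5:130,4:70}
def tcp(kind,p,up=0): # TCP for a tube with its origin at p, raised by up
    return [p[0],p[1],p[2]+up+GRIP[kind]-arm.grip_depth-.013*(W[kind]/.085)**1.5]
def st(m):
    s=arm.read_state(); print(m,'t',round(s['t'],1),'gap',round(s['finger_gap']*1e3,1),'F',np.round(s['ft_force'],1),'pad',round(s['grasp_force'],1),'z',round(s['ee_pos'][2],4))
    return s
Z=.165
def pick(kind,p,yaw):
    effector.set_gripper(.056)
    arm.goto(tcp(kind,[p[0],p[1],0],Z),[180,0,yaw]); arm.servo_line(tcp(kind,p,.03),rate=.15); arm.servo_line(tcp(kind,p),rate=.06); st('at')
    effector.set_gripper(0,40); st('grip')
    arm.servo_line(tcp(kind,[p[0],p[1],0],Z),rate=.12)
    s=st('lift')
    if abs(s['finger_gap']-W[kind])>.006: raise SystemExit('bad grasp')
def place(kind,p,yaw,rim):
    arm.goto(tcp(kind,[p[0],p[1],0],Z),[180,0,yaw]); arm.dwell(.2); st('above')
    arm.servo_line(tcp(kind,[p[0],p[1],rim+.004]),rate=.12)
    z=rim+.004
    while z>p[2]+.001:
        z=max(z-.012,p[2]+.001); arm.servo_line(tcp(kind,[p[0],p[1],z]),rate=.05)
        s=arm.read_state()
        if s['ft_force'][2]>12 or np.hypot(*s['ft_force'][:2])>15: st('STOP z=%.3f'%z); raise SystemExit
    st('down'); effector.set_gripper(.056); st('open')
    arm.servo_line(tcp(kind,[p[0],p[1],0],Z),rate=.2)
E
python3 - <<'E'
from h import *
c=cup(0); pick('round',c,YAW[0])
im=get_image('top'); save(im,'t1')
place('round',hole,10,.05)
im=get_image('scene'); save(im,'s1')
E
```

```text
at t 7.1 gap 55.9 F [-0.5 -0.3  0.6] pad 0.0 z 0.1052
grip t 7.5 gap 21.3 F [-0.1 -1.   1.8] pad 39.1 z 0.106
lift t 8.8 gap 21.6 F [-0.5 -0.2  0.4] pad 39.1 z 0.2433
above t 9.6 gap 22.2 F [-0.9 -0.9 -0.4] pad 39.2 z 0.2443
down t 12.3 gap 21.6 F [0.9 0.5 0.2] pad 39.2 z 0.0861
open t 12.7 gap 56.1 F [-0.8  0.1 -0.5] pad 0.0 z 0.0865
```

View pics/s1.png

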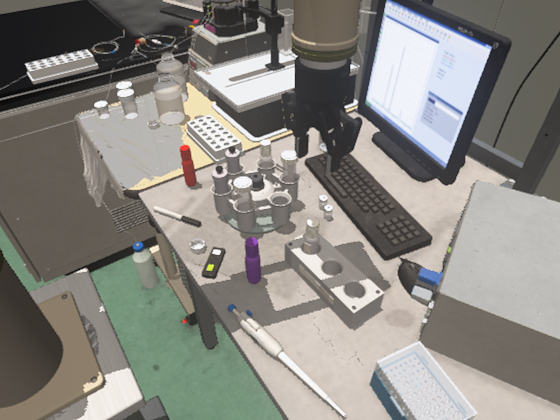

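The round tube stands parked in the near hole at (311,235), and cup 0 at (281,210) is empty. Next, steel goes to cup 0 and cone to cup 4.

Run:
```python
from h import *
pick('steel',cup(4),YAW[4]); place('steel',cup(0),YAW[0],.082)
pick('cone',cup(5),YAW[5]); place('cone',cup(4),YAW[4],.082)
arm.goto([.50,.0,.34],[180,0,0]); im=get_image('wrist'); save(im,'w2')
```

```text
at t 16.3 gap 55.9 F [0.5 0.5 0.3] pad 0.0 z 0.0959
grip t 16.7 gap 31.3 F [ 0.9 -0.6  2.4] pad 39.5 z 0.0968
lift t 18.0 gap 30.9 F [-0.1  0.2 -1.6] pad 39.6 z 0.2341
above t 19.0 gap 31.4 F [-0.2 -0.7 -1.1] pad 39.6 z 0.2352
down t 21.8 gap 31.1 F [ 0.2 -0.8  0.4] pad 39.7 z 0.0969
open t 22.1 gap 56.0 F [ 0.8  0.2 -0.4] pad 0.0 z 0.0971
at t 26.5 gap 55.9 F [ 1.   0.4 -0.2] pad 0.0 z 0.1075
grip t 26.8 gap 34.8 F [-1.9 -0.1  2.7] pad 39.6 z 0.1082
lift t 28.1 gap 34.8 F [ 0.5  0.3 -1.2] pad 39.8 z 0.2456
above t 29.4 gap 34.2 F [-0.7 -0.  -0.4] pad 39.8 z 0.2467
down t 32.1 gap 34.6 F [ 0.1  0.2 -0.9] pad 40.1 z 0.1084
open t 32.5 gap 55.9 F [0.1 0.2 1.1] pad 0.0 z 0.1087
```

View pics/w2.png

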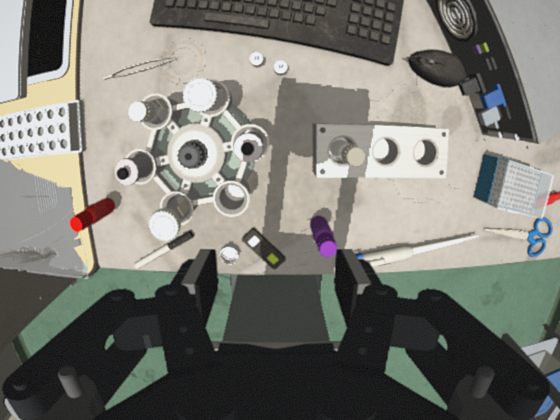

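The steel tube is in cup 0 (247,148) facing steel (125,172), and the cone in cup 4 (165,222) faces cone (205,95). Cup 5 (231,198) is empty and the round tube is still parked at (345,152). Last transfer next.

Run:
```python
from h import *
pick('round',hole,10); place('round',cup(5),YAW[5],.082)
arm.goto([.50,-.02,.36],[180,0,0]); im=get_image('wrist'); save(im,'w3')
im=get_image('scene')
for k in ('cone_tube_1','round_tube_1','steel_tube_1'):
    for r in look_for(k,im): p=r['point'];print(k,np.round(p,3),round(r['confidence'],2))
c=cv2.resize(im['pixels'][110:330,150:400,::-1],None,fx=2.6,fy=2.6); cv2.imwrite('pics/s3.png',c)
```

```text
at t 36.8 gap 56.2 F [-0.  -0.2 -0.9] pad 0.0 z 0.0852
grip t 37.1 gap 21.8 F [-0.4  0.5  2.3] pad 39.0 z 0.086
lift t 38.6 gap 21.8 F [ 1.6 -0.8 -0.8] pad 39.1 z 0.2434
above t 40.4 gap 21.9 F [ 0.7 -0.1 -0.1] pad 39.1 z 0.2444
down t 43.1 gap 22.1 F [ 0.7 -0.4 -1.1] pad 39.1 z 0.1062
open t 43.6 gap 55.9 F [ 0.2 -0.   0. ] pad 0.0 z 0.1065
cone_tube_1 [0.448 0.118 0.123] 0.91
cone_tube_1 [0.59  0.07  0.126] 0.82
cone_tube_1 [0.506 0.169 0.113] 0.26
round_tube_1 [ 0.403 -0.076  0.069] 0.76
round_tube_1 [0.462 0.05  0.113] 0.61
round_tube_1 [0.575 0.145 0.105] 0.5
steel_tube_1 [0.531 0.023 0.118] 0.9
steel_tube_1 [0.507 0.171 0.112] 0.68
```

View pics/w3.png

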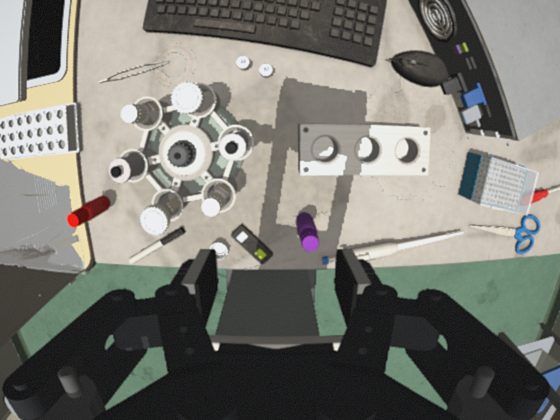

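View pics/s3.png

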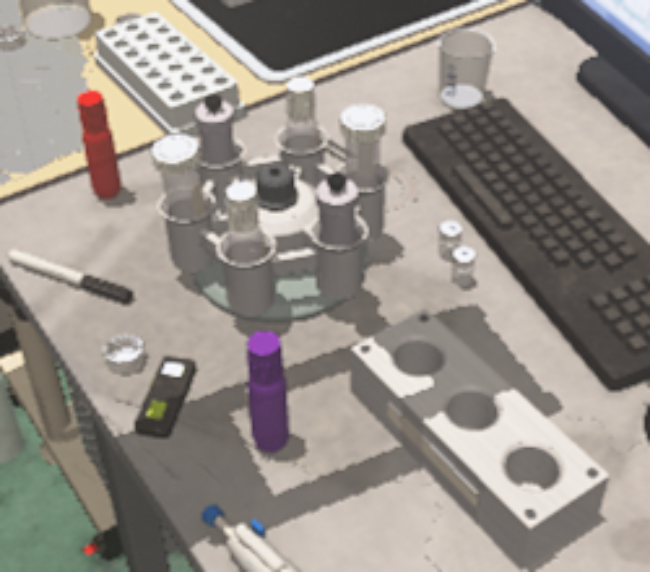

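The block is empty. All six tubes are seated to the same depth with their pairs facing: round (241,190)/(301,90), cone (177,150)/(361,120) and steel (213,105)/(337,190).

```bash
python3 -c "
from h import *
print(arm.hand_in())"
```

```text
the job is handed in; nothing more can be done
None
```

I rearranged the rotor and handed the job in at about 45 s of the 112 s: each tube is seated in a cup facing its own kind, the block is empty, and the look-alikes were left alone (I haven't seen the verdict).

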